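# Lay out the lamp-changing kit

## Robot

A 7-joint arm with a two-finger parallel gripper is mounted at the origin on the work surface. World frame = base frame: x ahead of the robot, y to its left, z up, the work surface at z = 0. Lengths are in mm, angles in rad, forces in N, time in s.
With the tool pointing down it reaches from about 400 to 925 mm from the base axis. Payload 4.1 kg.
Tool frame: the origin (TCP) lies on the centre line of the jaws, within the pads' length; the fingertips stand 19 mm ahead of it and the grasp point (between the pads) is the TCP; y points along the fingers, z is the direction in which the jaws open and shut, and the axes are right-handed (so a half turn about y gives the same grasp; the last joint's range is limited). The gripper opens to 85 mm and grips with 20 to 120 N. Pads are 22 mm wide; open, the fingers measure 114 mm over their backs; the gripper's body (76 mm by 85 mm) begins 54 mm behind the grasp point. The pads swing forward as they close: fully open they stand 13 mm farther back than shut.
Start: joints at [1.025, 0.398, 0.045, 1.537, -0.019, 1.207, -0.051], TCP at [280.892, -586.208, 250.347] pointing down, gripper open.
Joint ranges: [-2.82, 2.82], [-0.49, 2.23], [-1.37, 1.46], [0, 2.46], [-1.36, 4.5], [0.23, 2], [-2.94, 2.94]. Speed limits (rad/s): [2.57, 2.57, 3.14, 3.14, 3.14, 3.14, 3.14].

## Interface

Orientations are given as a unit quaternion [x, y, z, w].
In Python, from station import bot gives the robot as it stands. The module is installed in compiled form; this text tells all that it offers.
- The arm moves only by the tool arm_command, never from a script. Its arguments are lists of equal length, an entry for each row: "xyz": the shift along the tool's x, y, z in units of 50 mm (1.0 is 50 mm), a list of three; "rotation": the turn, a rotation vector about the tool's x, y, z in units of 6 degrees (1.0 is 6 degrees), a list of three; "fingers": the finger opening in mm, from 0 to 85.4. A call has 1 to 20 rows; each row shifts and turns the commanded pose from where the row before left it, along the tool's axes as they then stand; what a row does not reach is not made up. A row lasts 1/8 s, in which the tool goes at most 62.5 mm and 10.7 degrees, less where a joint would pass 70% of its speed; a pose out of reach is approached as far as the arm can. A call is refused whole if a number of a shift passes 1 or a number of a turn 1, either way. A call with a gripper value outside its range is refused whole. The fingers move at their own pace and stop on an object; "force" is the grip in N (left out, the last holds). Time passes only in rows, so rows that do not move let the fingers close. It gives the time, the measured TCP pose, the force and the opening at its end, in the units of the state.
- bot.observe(): the state, without advancing time (a new reading comes with each control period).
- bot.get_image(name): name is "scene" or "top" or "wrist"; returns (picture, depth): 420x560x3 uint8, blue, green, red; 420x560 float32, mm along the optical axis (not along the pixel's ray), 0 where there is no reading.
- bot.calibration(name): a dict with "camera_matrix" (3x3 intrinsics, pixels), "world_from_camera" (4x4, takes a point from camera to world coordinates). Camera axes: x right, y up, looking along -z (the intrinsics and any distortion apply to the point x, -y, -z); pixel columns grow to the right and rows downward; lengths in mm; the calibration is good to about 2 mm. A picture is of the moment at which its call begins: read the wrist's pose just before it. calibration takes no time and is no camera call; for the wrist camera it gives the pose at the moment of the call.
- bot.finish_job(): hands the job in, once; it reports no verdict.
The state is a dict: "time_s": time; "qpos": joint angles; "joint_velocities": joint speeds; "joint_efforts": joint torques, N m; "tool_pos": TCP position; "eef_rot": TCP orientation; "force": force on the tool from outside, world axes, zero at the start; "moment": the same for the moment, N m; "opening": finger opening in mm.
Only numpy, scipy, OpenCV 4.12 (cv2) and the standard library are available. Lean on these libraries where they do the work, as an engineer would, in place of code of your own. Each camera call takes 0.05 s, during which the arm holds its last target. There are 200 camera calls.

## Task

Lay out the lamp-changing kit on the thin plywood board: stand the clamp-lid jar in the middle of the round cork mat and the red torch, head down as it is, in the middle of the square cork mat. From the top crate take the flat-faced reflector bulb and stand it, cap up, midway between the two mats in line with them, then stand the slim tube bulb, cap up, straight behind it (on the side away from the robot, square to the row), 9 cm from centre to centre; lay the little fuse carton flat in the middle of the jar's lid. Keep the jar upright and leave the pear-shaped bulb standing undisturbed in the crate.

Things in the scene. Friction and masses are not known exactly. Their poses are not given: they have to be found in the camera images.
- jar_center (a point): Clear glass jar with a flat clamp lid, orange seal and wire clamp, upright: a cylinder 60 mm across and 96 mm high with a flat top (the thin wires do not hinder a grip from any side), about 0.3 kg. Starts on the shelf. Point: on its axis, half-way up (48 mm above its underside); z up.
- torch_center (a point): Red torch standing on its head, 120 mm high: head with a black turning ring 48 mm across for the lowest 30 mm, narrowing up to 42 mm; above that a plain round barrel 32 mm across up to the top. About 0.15 kg. Starts on the shelf. Point: on its axis, half-way up (60 mm above its underside); z up.
- carton_center (a point): Small brown cardboard carton of fuses with a paper band, lying flat: 50 mm (its x) by 36 mm (its y) by 22 mm high, about 60 g. Starts on the shelf. Point: its centre, 11 mm above its underside; z up.
- flat_bulb_center (a point): White bayonet LED reflector bulb: flat round face 63 mm across at the bottom, white rim 12 mm high, then a bare finned aluminium cone narrowing upward, 86 mm high, 70 g. Stands face down, cap up, in the top crate. From 50 mm above its face to the top it is a plain upright cylinder 22 mm across (collar, then metal cap), to grip from above, over the crate's rim. Point: on its axis, half-way up (43 mm above its face); z up.
- tube_bulb_center (a point): White bayonet LED tube bulb: straight cylinder body 38 mm across, flat face, 94 mm high, 60 g. Stands face down, cap up, in the top crate. From 58 mm above its face to the top it is a plain upright cylinder 22 mm across (collar, then metal cap), to grip from above, over the crate's rim. Point: on its axis, half-way up (47 mm above its face); z up.
- pear_bulb_center (a point): White bayonet LED bulb with a round, pear-shaped body 60 mm across at its widest, 92 mm high, 70 g; to be left alone in the top crate, where it stands cap up. Its neck and cap, from 58 mm up, are a cylinder 22 mm across. Point: on its axis, half-way up (46 mm above its underside); z up.
- round_mat: Round cork mat, 84 mm across, 3 mm thick, fixed on the board 105 mm to one side (left or right) of the board's middle. Origin: centre of its underside, 5 mm above the shelf; its top is 8 mm above the shelf.
- square_mat: Square cork mat, 78 mm, 3 mm thick, fixed on the board 105 mm to the other side. Origin: centre of its underside, 5 mm above the shelf; its top is 8 mm above the shelf. The two mats' centres are 210 mm apart.
- board: Thin plywood board, fixed flat on the shelf: 180 mm (its x, which points away from the robot) by 310 mm (its y, to the left) by 5 mm. Origin: centre of its underside, at shelf height 0. Both mats' centres lie at x = -35 mm in its frame, so the row runs along its y.
- crates: Two stacked grey plastic crates, fixed: 300 mm (x) by 200 mm (y), together 110 mm high (rim of the top one), walls 5 mm. The top crate is open, its inner floor 60 mm above the shelf; the three bulbs stand on it in a row along its x about 80 mm apart, in any order. Origin: centre of the underside of the lower crate, on the shelf.
Mind the look-alikes: they are no part of the job. Leave any blue look-alike of the part that bears torch_center alone.

How it is judged:
By the outcome, as a careful person would: the job done as asked, in the order asked, and still so for the second after the job is handed in, with the robot touching nothing.
It also fails if it takes over 134 s, if anything falls off the work surface, if the arm or the gripper's body presses on something with over 40 N, if the wrist force passes 120 N, or if a joint passes its speed limit or range.

## Working session

There is one attempt and no reset: what is moved stays moved. The work goes in short steps, Python scripts to look and compute and a tool call to move; the robot and the scene stay as the last step left them, time stands still between calls to the robot, and variables do not carry over. Pictures are saved under pics/ and viewed, about 12 in all and at most 16, crops included, and the job is handed in when it is done.

Besides the shell and the picture viewer there is one more tool, called as name(argument=value, ...), one argument or row to a line, values as JSON. arm_command: Moves the arm, as the interface text tells. Its arguments: {"type":"object","properties":{"xyz":{"type":"array","items":{"type":"array","items":{"type":"number"}}},"rotation":{"type":"array","items":{"type":"array","items":{"type":"number"}}},"fingers":{"type":"array","items":{"type":"number"}},"force":{"type":"number"}},"required":["xyz","rotation","fingers"]}

```bash
mkdir -p pics; ls; cat > h.py <<'E'
import cv2,numpy as np
from station import bot
def grab(n,tag):
    p,d=bot.get_image(n);c=bot.calibration(n)
    cv2.imwrite(f'pics/{tag}.png',p);np.savez(f'{tag}.npz',p=p,d=d,K=np.array(c["camera_matrix"]),T=np.array(c["world_from_camera"]))
    return p,d
def load(tag):
    z=np.load(f'{tag}.npz');return z['p'],z['d'],z['K'],z['T']
def cloud(tag):
    p,d,K,T=load(tag);v,u=np.mgrid[:420,:560]
    X=np.stack([(u-K[0,2])/K[0,0]*d,-(v-K[1,2])/K[1,1]*d,-d],-1)
    return X@T[:3,:3].T+T[:3,3]
def onplane(tag,u,v,z):
    p,d,K,T=load(tag)
    r=T[:3,:3]@np.array([(u-K[0,2])/K[0,0],-(v-K[1,2])/K[1,1],-1]);o=T[:3,3]
    return o+r*(z-o[2])/r[2]
E
python3 - <<'E'
from h import *
for n in('scene','top'):
    grab(n,n+'0'); c=bot.calibration(n);print(n,{k:np.round(v,3).tolist() for k,v in c.items()})
s=bot.observe();print(s)
E
```

```text
pics
scene {'camera_matrix': [[487.452, 0.0, 271.567], [0.0, 487.452, 200.689], [0.0, 0.0, 1.0]], 'world_from_camera': [[-0.455, -0.468, 0.758, 1275.675], [0.891, -0.255, 0.377, 384.807], [0.016, 0.846, 0.533, 645.451], [0.0, 0.0, 0.0, 1.0]]}
top {'camera_matrix': [[454.072, 0.0, 281.891], [0.0, 454.072, 210.788], [0.0, 0.0, 1.0]], 'world_from_camera': [[-0.023, 0.981, -0.195, 284.481], [-1.0, -0.02, 0.016, 20.69], [0.011, 0.195, 0.981, 1228.053], [0.0, 0.0, 0.0, 1.0]]}
{'time_s': 0.1, 'qpos': array([ 1.02499125,  0.39912828,  0.04502808,  1.53775526, -0.01870521,
        1.20689714, -0.05070318]), 'joint_velocities': array([ 0.00210121, -0.00331987,  0.00100932, -0.00363573,  0.0018538 ,
        0.00062747,  0.00088653]), 'joint_efforts': array([ 3.01127904e-03, -4.76261258e+01,  1.36975084e+00, -2.54948384e+01,
        1.18876316e-02,  5.13652412e-03,  3.21901302e-05]), 'tool_pos': array([ 280.65493148, -585.69300431,  249.35997049]), 'eef_rot': array([-0.1568758 ,  0.69012421, -0.68892662,  0.1565205 ]), 'force': array([0.01944244, 0.54620884, 0.50306992]), 'moment': array([-0.02235182,  0.00603212,  0.03718332]), 'opening': 85.25465076936013}
```

View pics/scene0.png

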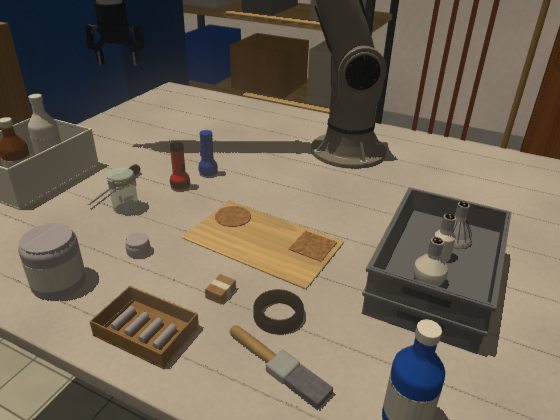

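View pics/top0.png

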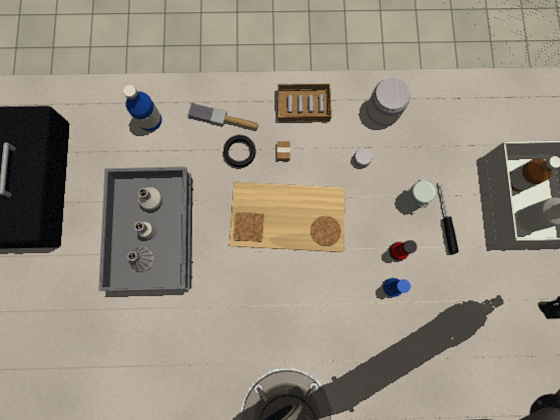

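The top view shows the clear jar at (423,193), with the grey tins at (390,100) and (363,157) as look-alikes. The red torch is at (402,250) and the blue one, not ours, at (397,287). The carton is at (284,151). The open box of rolls at (304,103) isn't it. In the crate, the finned flat bulb is at (140,258), the tube at (145,230) and the pear at (150,198). The round mat is at (326,231) and the square mat at (249,227).

```bash
python3 - <<'E'
from h import *
def rep(name,P,m):
    Q=P[m]; 
    if len(Q)<5: print(name,len(Q));return
    c,(w,h),a=cv2.minAreaRect(Q[:,:2].astype(np.float32))
    print(name,len(Q),'rect c',np.round(c,1),'size',round(w,1),round(h,1),'ang',round(a,1),'med',np.round(np.median(Q,0),1),'zmax',round(np.percentile(Q[:,2],98),1))
v,u=np.mgrid[:420,:560]
for tag,boxes in {'top0':dict(jar=(405,175,440,212),torch=(385,232,422,265),carton=(272,138,296,164),crate=(95,160,195,300),flat=(120,243,158,275),tube=(130,217,160,242),pear=(132,182,168,214),board=(225,178,350,255)),
 'scene0':dict(jar=(100,162,142,215),torch=(165,138,192,192),carton=(200,272,240,304),flat=(445,198,476,250),tube=(432,210,458,262),pear=(410,233,450,285),board=(180,200,345,280))}.items():
    p,d,K,T=load(tag);P=cloud(tag);hsv=cv2.cvtColor(p,cv2.COLOR_BGR2HSV);ok=d>0
    print(tag,'table z',np.round(np.median(P[250:300,230:330,2]) if tag=='top0' else np.median(P[300:340,200:230,2]),2))
    for n,(a,b,c,e) in boxes.items():
        w=ok&(u>=a)&(u<=c)&(v>=b)&(v<=e); Z=P[...,2]
        if n=='jar': rep('jar top',P,w&(Z>88)); rep('jar all',P,w&(Z>20))
        if n=='torch':
            r=w&((hsv[...,0]<10)|(hsv[...,0]>170))&(hsv[...,1]>110); rep('torch red',P,r&(Z>10)); rep('torch top',P,w&(Z>113)); rep('low',P,w&(Z>5)&(Z<35))
        if n=='carton': rep('carton top',P,w&(Z>17))
        if n=='crate': rep('crate rim',P,w&(Z>103)&(Z<116)&(hsv[...,2]<130))
        if n in('flat','tube','pear'):
            rep(n+' top',P,w&(Z>130)); rep(n+' all',P,w&(Z>66)); rep(n+' cyl',P,w&(Z>120)&(Z<140))
        if n=='board':
            bd=w&(Z<15)&(hsv[...,1]>90); rep('board',P,bd)
            m=(w&(hsv[...,1]>90)&(hsv[...,2]<135)).astype(np.uint8); m=cv2.morphologyEx(m,cv2.MORPH_OPEN,np.ones((3,3)))
            k,l,st,ce=cv2.connectedComponentsWithStats(m)
            for i in range(1,k):
                if st[i,4]>150: rep('mat',P,l==i); print('   px',ce[i],st[i],onplane(tag,*ce[i],8))
E
```

```text
top0 table z 0.69
jar top 442 rect c [ 554.8 -361.9] size 60.8 59.2 ang 54.1 med [ 554.  -361.4   95.4] zmax 100.1
jar all 647 rect c [ 569.1 -376.5] size 62.1 104.4 ang 46.2 med [ 548.9 -354.4   93.9] zmax 99.9
torch red 225 rect c [ 407.9 -303.3] size 46.4 37.6 ang 16.1 med [ 402.9 -294.8   40.8] zmax 111.8
torch top 147 rect c [ 410.2 -308.4] size 30.3 32.5 ang 0.1 med [ 410.2 -308.3  120.6] zmax 124.9
low 137 rect c [ 421.8 -328.8] size 85.4 106.1 ang 7.5 med [ 403.2 -293.5   24.3] zmax 34.7
carton top 229 rect c [698.6  -5.4] size 33.6 52.0 ang 88.7 med [698.3  -5.5  22.5] zmax 27.2
crate rim 1635 rect c [473.7 347.9] size 307.2 208.2 ang 0.3 med [457.4 350.3 110.3] zmax 115.0
flat top 87 rect c [399.2 362.8] size 21.6 20.8 ang 23.4 med [398.1 360.3 144.7] zmax 151.0
flat all 522 rect c [402.  364.6] size 84.8 70.0 ang 78.8 med [395.4 354.   94.6] zmax 148.9
flat cyl 23 rect c [398.1 355.9] size 8.8 20.3 ang 79.5 med [396.5 354.  131. ] zmax 139.5
tube top 92 rect c [469.4 346.9] size 22.1 20.5 ang 43.6 med [467.7 345.5 152.1] zmax 157.5
tube all 285 rect c [472.2 351.6] size 68
[... 1343 characters left out ...]
.1 ang 84.3 med [410.8 355.7 130.6] zmax 139.6
tube top 397 rect c [485.5 345.2] size 21.5 160.6 ang 87.2 med [481.4 344.3 147.5] zmax 156.8
tube all 1116 rect c [443.8 345.9] size 243.0 57.8 ang 7.7 med [479.8 348.8 117.8] zmax 156.0
tube cyl 229 rect c [484.5 345.2] size 21.4 163.4 ang 87.7 med [480.4 346.2 129.6] zmax 139.5
pear top 223 rect c [553.8 339.8] size 22.1 22.9 ang 84.0 med [559.8 340.3 146.8] zmax 154.9
pear all 1469 rect c [549.8 339.8] size 159.9 58.7 ang 3.6 med [564.  343.  107.4] zmax 153.4
pear cyl 151 rect c [520.2 341.6] size 21.7 91.7 ang 87.4 med [561.4 341.9 129.1] zmax 139.2
board 7059 rect c [538.9 -16.3] size 310.3 232.7 ang 85.8 med [524.9  -2.1   7. ] zmax 11.2
```

```bash
python3 - <<'E'
import cv2,numpy as np
t=cv2.imread('pics/top0.png');s=cv2.imread('pics/scene0.png')
r=lambda i,a,b,c,d:cv2.resize(i[b:d,a:c],(400,300),interpolation=cv2.INTER_CUBIC)
cv2.imwrite('pics/crop1.png',np.vstack([np.hstack([r(t,370,165,470,305),r(t,95,160,195,300)]),np.hstack([r(s,80,120,240,220),r(s,365,190,515,310)])]))
E
```

```text
(no output)
```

View pics/crop1.png

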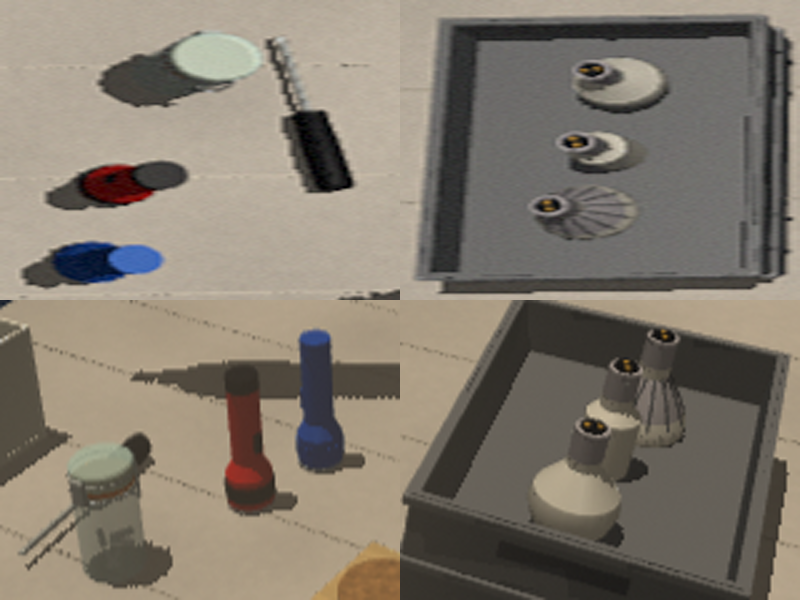

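Choices confirmed: clear clamp-lid jar, red torch, finned flat bulb nearest the robot, tube in the middle, pear far end. Next I'll refine the board and mats by casting their outlines onto known planes.

```bash
cat > mats.py <<'E'
from h import *
def best(m):
    k,l,st,ce=cv2.connectedComponentsWithStats(m.astype(np.uint8));i=1+np.argmax(st[1:,4]);return (l==i).astype(np.uint8)
def outl(tag,m,z):
    c=max(cv2.findContours(cv2.morphologyEx(m,cv2.MORPH_CLOSE,np.ones((3,3))),0,1)[0],key=cv2.contourArea)[:,0]
    return np.array([onplane(tag,*q,z)[:2] for q in c],np.float32)
def mats(tag,boxes):
    p=load(tag)[0];hsv=cv2.cvtColor(p,cv2.COLOR_BGR2HSV)
    x0,y0,x1,y1=boxes['board'];w=np.zeros((420,560),bool);w[y0:y1,x0:x1]=1
    g=cv2.GaussianBlur(p,(5,5),0)[...,2]
    b=best(w&(hsv[...,1]>75)); r=cv2.minAreaRect(outl(tag,b,5));print(tag,'board',np.round(r[0],1),np.round(r[1],1),round(r[2],2))
    for n in('round','square'):
        a,bb,c,e=boxes[n];w=np.zeros((420,560),bool);w[bb:e,a:c]=1
        t,_=cv2.threshold(g[w],0,255,cv2.THRESH_OTSU);m=best(w&(g<t)&(b>0));o=outl(tag,m,8)
        r=cv2.minAreaRect(o);print(' ',n,'rect',np.round(r[0],1),np.round(r[1],1),round(r[2],1),'circ',np.round(np.array(cv2.fitEllipse(o)[0]),1))
E
python3 - <<'E'
from mats import *
mats('top0',dict(board=(222,175,355,260),round=(305,210,345,250),square=(231,209,267,246)))
mats('scene0',dict(board=(175,195,350,285),round=(205,200,262,232),square=(284,226,343,266)))
E
```

```text
top0 board [512.7 -13.5] [309.5 180.4] 85.77
  round rect [ 469.  -114.6] [81.9 82.4] 88.8 circ [ 468.6 -114.8]
  square rect [485.1  94.2] [79.1 81.4] 86.0 circ [485.5  93.7]
scene0 board [514.4 -14.6] [313.1 184.6] 85.9
  round rect [ 472.2 -114.8] [87.4 84.2] 28.5 circ [ 472.  -114.9]
  square rect [488.8  94. ] [81.3 83.2] 84.8 circ [489.1  93.8]
```

```bash
cat > nav.py <<'E'
import sys,numpy as np
from scipy.spatial.transform import Rotation as R
from station import bot
# usage: nav.py x y z [jaw_dir_deg] : print tool-frame shift (units) & rotation (units of 6deg) to target, tool straight down
s=bot.observe();p=np.array(s['tool_pos']);r=R.from_quat(s['eef_rot']);M=r.as_matrix()
print('t',round(s['time_s'],2),'p',np.round(p,1),'open',round(s['opening'],1),'F',np.round(s['force'],1));print('axes x,y,z',np.round(M.T,3).tolist())
a=list(map(float,sys.argv[1:]))
if a:
    jd=np.deg2rad(a[3] if len(a)>3 else 90);z=np.array([np.cos(jd),np.sin(jd),0])
    if z@M[:,2]<0:z=-z
    y=np.array([0,0,-1.]);G=np.stack([np.cross(y,z),y,z],1)
    d=np.array(a[:3])-p
    print('shift now-frame',np.round(M.T@d/50,3),'shift target-frame',np.round(G.T@d/50,3),'rot',np.round(np.rad2deg((r.inv()*R.from_matrix(G)).as_rotvec())/6,3))
E
python3 nav.py 557 -362.5 180 90
python3 - <<'E'
from mats import *
for tag,b in {'top0':dict(jar=(405,175,440,212,96,62),torch=(402,236,420,258,120,34),flat=(120,243,158,275,146,0),tube=(130,217,160,242,154,0)),}.items():
    P=cloud(tag);v,u=np.mgrid[:420,:560]
    for n,(a,bb,c,e,z,_) in b.items():
        m=best((u>=a)&(u<=c)&(v>=bb)&(v<=e)&(abs(P[...,2]-z)<11));o=outl(tag,m,z);r=cv2.minAreaRect(o);print(n,np.round(r[0],1),np.round(r[1],1),'ell',np.round(cv2.fitEllipse(o)[0],1),'circ',np.round(cv2.minEnclosingCircle(o)[0],1))
E
```

```text
t 0.1 p [ 280.7 -585.7  249.4] open 85.3 F [0.  0.5 0.5]
axes x,y,z [[-0.902, -0.432, 0.0], [-0.001, 0.002, -1.0], [0.432, -0.902, -0.002]]
shift now-frame [-6.913  1.389 -1.634] shift target-frame [-5.527  1.387 -4.464] rot [0.016 4.268 0.005]
jar [ 553.7 -360.8] [60.9 63. ] ell [ 553.7 -360.5] circ [ 552.9 -358.2]
torch [ 410.3 -307.3] [34.7 29.6] ell [ 410.  -307.5] circ [ 409.4 -307.2]
flat [398.6 361.3] [23.9 20.7] ell [398.6 361.5] circ [397.6 361.8]
tube [468.1 345.7] [24.5 19.8] ell [468.4 346.3] circ [468.2 346. ]
```

arm_command(
  xyz=[
    [0,0,0],
    [0,0,0],
    [0,0,0],
    [0,0,0],
    [0,0,0],
    [-0.7,0,-0.6],
    [-0.8,0,-0.6],
    [-0.8,0.1,-0.6],
    [-0.8,0.2,-0.6],
    [-0.8,0.2,-0.6],
    [-0.8,0.2,-0.6],
    [-0.8,0.2,-0.6],
    [0,0,-0.25],
    [0,0,0],
    [0,0,0],
  ],
  rotation=[
    [0,0.9,0],
    [0,0.9,0],
    [0,0.9,0],
    [0,0.9,0],
    [0,0.67,0],
    [0,0,0],
    [0,0,0],
    [0,0,0],
    [0,0,0],
    [0,0,0],
    [0,0,0],
    [0,0,0],
    [0,0,0],
    [0,0,0],
    [0,0,0],
  ],
  fingers=[85,85,85,85,85,85,85,85,85,85,85,85,85,85,85],
)

```text
time_s: 1.98
tool_pos: [554.4, -365.9, 205.6]
eef_rot: [-0.001, -0.707, 0.708, 0.001]
force: [-0.3, -0.3, 0.7]
opening: 85.0
```

```bash
python3 nav.py 557 -362.5 70 90; python3 - <<'E'
from h import *
p,d=grab('wrist','w1')
print(np.round(bot.calibration('wrist')['world_from_camera'],3).tolist())
E
```

```text
t 1.98 p [ 554.4 -365.9  205.6] open 85.0 F [-0.3 -0.3  0.7]
axes x,y,z [[-1.0, 0.003, 0.001], [-0.001, -0.002, -1.0], [-0.003, -1.0, 0.002]]
shift now-frame [-0.053  2.713 -0.073] shift target-frame [-0.052  2.713 -0.069] rot [-0.016 -0.031  0.005]
[[-0.004, 0.964, 0.266, 621.891], [-1.0, -0.004, 0.001, -366.604], [0.002, -0.266, 0.964, 329.474], [0.0, 0.0, 0.0, 1.0]]
```

View pics/w1.png

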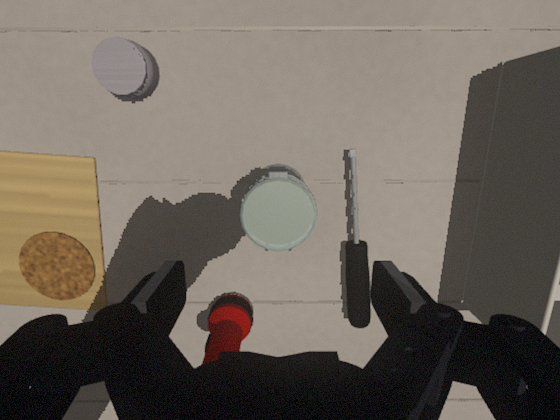

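The wrist view shows the jar lid at (278,212), the round mat at (57,265), the red torch at (228,325) and the screwdriver at (355,240).

```bash
python3 - <<'E'
from mats import *
tag='w1';P=cloud(tag);v,u=np.mgrid[:420,:560];p,d,K,T=load(tag)
print(np.round(P[212,278],1),'table',np.round(P[60,300],1))
m=best((u>230)&(u<325)&(v>165)&(v<260)&(abs(P[...,2]-97)<8));o=outl(tag,m,96);print('jar',np.round(cv2.fitEllipse(o)[0],1),np.round(cv2.fitEllipse(o)[1],1),m.sum())
g=cv2.GaussianBlur(p,(5,5),0)[...,2];w=(u>10)&(u<110)&(v>220)&(v<310);t,_=cv2.threshold(g[(u>10)&(u<98)&(v>220)&(v<305)],0,255,cv2.THRESH_OTSU)
m=best((u>10)&(u<98)&(v>220)&(v<305)&(g<t));o=outl(tag,m,8);print('mat',np.round(cv2.fitEllipse(o)[0],1),np.round(cv2.fitEllipse(o)[1],1),t)
hsv=cv2.cvtColor(p,cv2.COLOR_BGR2HSV)
E
```

```text
[ 557.5 -366.8   96.4] table [ 682.6 -388.6    0.9]
jar [ 555.9 -367. ] [58.3 62.1] 4608
mat [ 471.1 -120.2] [82.1 83.8] 144.0
```

arm_command(
  xyz=[
    [-0.04,0.7,0.03],
    [0,0.7,0],
    [0,0.7,0],
    [0,0.5,0],
    [0,0.26,0],
    [0,0,0],
    [0,0,0],
    [0,0,0],
    [0,0,0],
    [0,0,0],
    [0,0,0],
    [0,0,0],
  ],
  rotation=[
    [0,0,0],
    [0,0,0],
    [0,0,0],
    [0,0,0],
    [0,0,0],
    [0,0,0],
    [0,0,0],
    [0,0,0],
    [0,0,0],
    [0,0,0],
    [0,0,0],
    [0,0,0],
  ],
  fingers=[85,85,85,85,85,85,55,55,55,55,55,55],
  force=40,
)

```text
time_s: 3.52
tool_pos: [559.0, -366.0, 64.1]
eef_rot: [-0.001, -0.707, 0.708, -0.001]
force: [-0.7, 1.0, 6.9]
opening: 59.1
```

```bash
python3 nav.py 471.1 -120.2 71.5 90
```

```text
t 3.52 p [ 559.  -366.    64.1] open 59.1 F [-0.7  1.   6.9]
axes x,y,z [[-1.0, 0.0, -0.003], [0.003, -0.002, -1.0], [-0.0, -1.0, 0.002]]
shift now-frame [ 1.76  -0.161 -4.915] shift target-frame [ 1.758 -0.149 -4.916] rot [-0.016 -0.004 -0.024]
```

arm_command(
  xyz=[
    [0,-0.3,0],
    [0,-0.5,0],
    [0.2,0,-0.6],
    [0.25,0,-0.75],
    [0.25,0,-0.75],
    [0.25,0,-0.75],
    [0.25,0,-0.75],
    [0.25,0,-0.75],
    [0.25,0,-0.58],
    [0,0,0],
    [0,0,0],
    [0,0,0],
  ],
  rotation=[
    [0,0,0],
    [0,0,0],
    [0,0,0],
    [0,0,0],
    [0,0,0],
    [0,0,0],
    [0,0,0],
    [0,0,0],
    [0,0,0],
    [0,0,0],
    [0,0,0],
    [0,0,0],
  ],
  fingers=[55,55,55,55,55,55,55,55,55,55,55,55],
)

```text
time_s: 5.03
tool_pos: [473.4, -120.0, 102.5]
eef_rot: [-0.001, -0.707, 0.707, 0.001]
force: [0.0, -0.0, -2.7]
opening: 59.2
```

```bash
python3 nav.py 474.2 -119.7 73 90; python3 - <<'E'
from h import *
grab('wrist','w2')
E
```

```text
t 5.03 p [ 473.4 -120.   102.5] open 59.2 F [ 0.  -0.  -2.7]
axes x,y,z [[-1.0, 0.002, -0.001], [0.001, -0.001, -1.0], [-0.002, -1.0, 0.001]]
shift now-frame [-0.016  0.59  -0.006] shift target-frame [-0.016  0.59  -0.005] rot [-0.006 -0.02  -0.005]
```

View pics/w2.png

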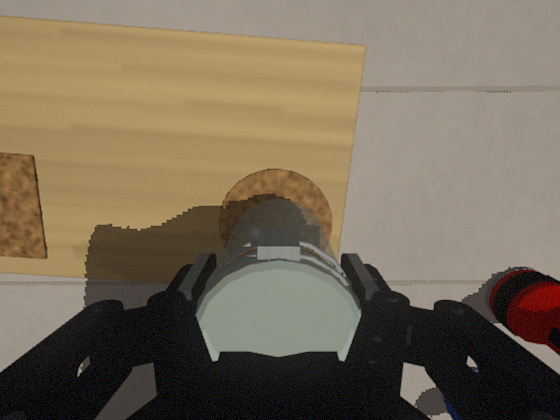

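```bash
cat > circ.py <<'E'
from mats import *
from scipy.optimize import least_squares
def fitarc(tag,win,r,z,chan=2):
    p=load(tag)[0];g=cv2.GaussianBlur(p,(3,3),0).astype(float);x0,y0,x1,y1=win
    pts=[]
    e=cv2.Canny(cv2.GaussianBlur(p,(5,5),0),60,150)[y0:y1,x0:x1]
    vv,uu=np.nonzero(e);pts=np.array([onplane(tag,a+x0,b+y0,z)[:2] for a,b in zip(uu,vv)])
    c0=np.median(pts,0)
    f=least_squares(lambda c:np.hypot(*(pts-c).T)-r,c0-[20,0],loss='soft_l1',f_scale=1)
    res=abs(f.fun)if 0 else abs(np.hypot(*(pts-f.x).T)-r);return f.x,(res<1.5).sum(),len(pts)
E
python3 - <<'E'
from circ import *
# red-channel threshold on the cork's upper arc rows 165..200
print(fitarc('w2',(215,163,340,203),42,8))
p=load('w2')[0]
for v in(180,190,200,205):
    print(v,p[v,215:232,2],p[v,322:338,2])
E
```

```text
(array([ 469.37442398, -118.66209134]), np.int64(158), 242)
180 [169 168 165 164 166 166 166 166 167 166 165 167 167 166 166 165 164] [167 169 168 170 170 172 172 171 169 173 167 169 170 169 170 172]
190 [168 166 167 168 167 166 168 168 165 167 165 169 170 170 159 134 132] [170 167 168 168 166 166 168 165 168 167 165 167 167 168 169 167]
200 [163 164 165 166 165 165 167 155 133 125 127 129 131 126 110 112 103] [140 140 138 134 122 147 168 167 167 166 167 167 168 166 165 166]
205 [141 140 140 142 143 141 116  89 107 119 102  82  79  68  58  63  69] [134 139 132 128 124 120 134 157 169 169 166 168 166 167 169 170]
```

arm_command(
  xyz=[
    [0,0.3,-0.02],
    [0,0.2,0],
    [0,0.09,0],
    [0,0.01,0],
    [0,0,0],
    [0,0,0],
    [0,0,0],
    [0,0,0],
    [0,0,0],
  ],
  rotation=[
    [0,0,0],
    [0,0,0],
    [0,0,0],
    [0,0,0],
    [0,0,0],
    [0,0,0],
    [0,0,0],
    [0,0,0],
    [0,0,0],
  ],
  fingers=[55,55,55,55,55,55,80,80,80],
)

```text
time_s: 6.2
tool_pos: [473.3, -117.8, 72.5]
eef_rot: [-0.0, -0.707, 0.707, -0.0]
force: [0.2, -0.4, -0.4]
opening: 80.1
```

arm_command(
  xyz=[
    [0,-0.4,0],
    [0,-0.8,0],
    [0,-0.9,0],
    [0.3,-0.4,0.7],
    [0.3,0,0.9],
    [0.3,0,0.9],
    [0.3,0,0.9],
    [0,0,0.3],
    [0,0,0],
    [0,0,0],
  ],
  rotation=[
    [0,0,0],
    [0,0,0],
    [0,0,0],
    [0,0,0],
    [0,0,0],
    [0,0,0],
    [0,0,0],
    [0,0,0],
    [0,0,0],
    [0,0,0],
  ],
  fingers=[85,85,85,75,65,60,60,60,60,60],
)

```text
time_s: 7.45
tool_pos: [413.8, -301.0, 197.1]
eef_rot: [-0.001, 0.707, -0.707, 0.001]
force: [-0.1, -0.6, -0.6]
opening: 59.7
```

```bash
python3 nav.py 411.5 -313 89 90; python3 - <<'E'
from mats import *
grab('wrist','w3');grab('top','top1')
for tag,z,lo in(('top1',104,None),):
    P=cloud(tag);v,u=np.mgrid[:420,:560]
    m=best((u>295)&(u<365)&(v>180)&(v<260)&(abs(P[...,2]-104)<9));o=outl(tag,m,104);print('jar',tag,np.round(cv2.fitEllipse(o),1) if 0 else np.round(cv2.fitEllipse(o)[0],1),np.round(cv2.fitEllipse(o)[1],1))
E
```

```text
t 7.45 p [ 413.8 -301.   197.1] open 59.7 F [-0.1 -0.6 -0.6]
axes x,y,z [[-1.0, -0.002, -0.0], [0.0, 0.001, -1.0], [0.002, -1.0, -0.001]]
shift now-frame [0.046 2.163 0.243] shift target-frame [0.046 2.163 0.241] rot [ 0.01   0.022 -0.   ]
jar top1 [ 468.6 -114. ] [58.2 61.6]
```

View pics/w3.png

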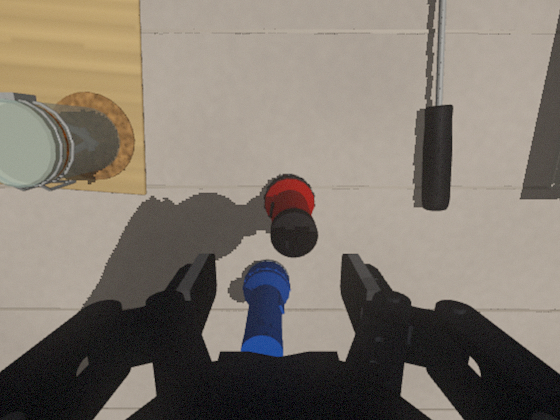

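The jar is centred on the mat in the top view, within about 1 mm. The wrist view shows the torch's black end at (294,233) and the blue torch at (265,300).

```bash
python3 - <<'E'
from mats import *
tag='w3';P=cloud(tag);v,u=np.mgrid[:420,:560]
m=best((u>260)&(u<330)&(v>195)&(v<265)&(P[...,2]>112));o=outl(tag,m,120);e=cv2.fitEllipse(o);print(np.round(e[0],1),np.round(e[1],1),np.median(P[m>0],0))
tag='w2';P=cloud(tag);p,d,K,T=load(tag)
# square mat right corners seen in w2; redo with top
mats('top1',dict(board=(222,175,355,260),round=(305,210,345,250),square=(231,209,267,246)))
E
python3 nav.py
```

```text
[ 410.2 -312.2] [32.  34.5] [ 410.75001133 -312.08317064  120.65678298]
top1 board [512.7 -13.5] [309.4 180.1] 85.83
  round rect [453. -96.] [70.9 56.4] 42.9 circ [ 466.3 -111.9]
  square rect [485.1  93.2] [81.  81.4] 86.0 circ [485.6  93.6]
t 7.55 p [ 413.7 -301.   197.2] open 60.2 F [ 0.5 -0.3  1. ]
axes x,y,z [[-1.0, -0.003, -0.0], [0.0, 0.001, -1.0], [0.003, -1.0, -0.001]]
```

arm_command(
  xyz=[
    [0.06,0,0.22],
    [0,0.6,0],
    [0,0.7,0],
    [0,0.6,0],
    [0,0.28,0],
    [0,0,0],
    [0,0,0],
    [0,0,0],
    [0,0,0],
    [0,0,0],
    [0,0,0],
  ],
  rotation=[
    [0,0,0],
    [0,0,0],
    [0,0,0],
    [0,0,0],
    [0,0,0],
    [0,0,0],
    [0,0,0],
    [0,0,0],
    [0,0,0],
    [0,0,0],
    [0,0,0],
  ],
  fingers=[60,60,60,60,60,60,28,28,28,28,28],
  force=35,
)

```text
time_s: 8.93
tool_pos: [410.9, -314.3, 89.5]
eef_rot: [-0.001, -0.707, 0.708, -0.001]
force: [-0.5, 0.6, 6.5]
opening: 30.4
```

```bash
python3 nav.py 487 89.2 240 90
```

```text
t 8.93 p [ 410.9 -314.3   89.5] open 30.4 F [-0.5  0.6  6.5]
axes x,y,z [[-1.0, 0.0, -0.002], [0.002, -0.001, -1.0], [-0.0, -1.0, 0.001]]
shift now-frame [-1.527 -3.018 -8.066] shift target-frame [-1.522 -3.011 -8.069] rot [-0.012 -0.001 -0.02 ]
```

arm_command(
  xyz=[
    [0,-0.4,0],
    [0,-0.8,0],
    [0,-0.8,0],
    [-0.1,-0.7,-0.5],
    [-0.2,-0.3,-0.8],
    [-0.2,0,-0.9],
    [-0.2,0,-1],
    [-0.2,0,-1],
    [-0.2,0,-1],
    [-0.2,0,-1],
    [-0.2,0,-0.9],
    [-0.02,0,-0.7],
    [0,0,-0.26],
    [0,0.5,0],
    [0,0.8,0],
    [0,0.6,0],
    [0,0,0],
    [0,0,0],
    [0,0,0],
  ],
  rotation=[
    [0,0,0],
    [0,0,0],
    [0,0,0],
    [0,0,0],
    [0,0,0],
    [0,0,0],
    [0,0,0],
    [0,0,0],
    [0,0,0],
    [0,0,0],
    [0,0,0],
    [0,0,0],
    [0,0,0],
    [0,0,0],
    [0,0,0],
    [0,0,0],
    [0,0,0],
    [0,0,0],
    [0,0,0],
  ],
  fingers=[28,28,28,28,28,28,28,28,28,28,28,28,28,28,28,28,28,28,28],
)

```text
time_s: 11.3
tool_pos: [487.3, 89.2, 144.8]
eef_rot: [0.001, 0.707, -0.707, 0.001]
force: [0.5, -1.5, -2.1]
opening: 30.7
```

```bash
python3 nav.py 487 89.2 97.5 90; python3 - <<'E'
from h import *
grab('wrist','w4')
E
```

```text
t 11.3 p [487.3  89.2 144.8] open 30.7 F [ 0.5 -1.5 -2.1]
axes x,y,z [[-1.0, 0.001, -0.003], [0.003, 0.0, -1.0], [-0.001, -1.0, -0.0]]
shift now-frame [ 0.009  0.947 -0.   ] shift target-frame [ 0.006  0.947 -0.001] rot [ 0.003 -0.008 -0.029]
```

View pics/w4.png

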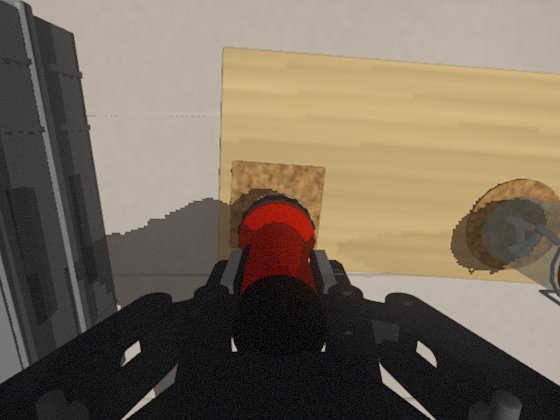

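```bash
python3 - <<'E'
from mats import *
t='w4'
a,b=[onplane(t,*q,8)[:2] for q in((232,161),(325.5,167))];e=(a-b)/np.linalg.norm(a-b);n=np.array([e[1],-e[0]])
print(a,b,np.linalg.norm(a-b),'center',(a+b)/2-39*n, e)
c=[onplane(t,*q,5)[:2] for q in((223,47),)];print('board corner',c)
p,d,K,T=load(t);print(T[:3,3])
P=cloud(t);hsv=cv2.cvtColor(p,cv2.COLOR_BGR2HSV)
for zz in (40,45,60,75):
    m=((hsv[...,0]<10)|(hsv[...,0]>170))&(hsv[...,1]>110)&(abs(P[...,2]-zz)<3);Q=P[m];print(zz,len(Q),np.round(Q[:,:2].min(0),1),np.round(Q[:,:2].max(0),1)) if len(Q) else 0
E
```

```text
[526.80679959 126.80149326] [521.80139322  49.28644689] 77.67648619050952 center [485.38515251  90.55709674] [0.06443915 0.99792164]
board corner [array([612.89532618, 130.70110792])]
[554.2057789   88.71365496 268.6368655 ]
60 17 [501.8  78.6] [509.6 107.9]
75 14 [490.4  73.6] [511.1 114. ]
```

```bash
python3 - <<'E'
from mats import *
p,d,K,T=load('w4');print(K)
print('head',onplane('w4',240,228,80),onplane('w4',315,228,80)); hsv=cv2.cvtColor(p,cv2.COLOR_BGR2HSV)
r=((hsv[...,0]<10)|(hsv[...,0]>170))&(hsv[...,1]>110)
for v in range(195,290,8):
    u=np.nonzero(r[v,200:360])[0]+200
    if len(u): print(v,u.min(),u.max(),round(float(np.median(d[v,u])),0))
E
```

```text
[[312.77816878   0.         278.01417995]
 [  0.         312.77816878 212.03693634]
 [  0.           0.           1.        ]]
head [492.21629866 112.87250884  80.        ] [492.18221037  65.32079074  80.        ]
195 270 279 212.0
203 264 297 191.0
211 247 302 186.0
219 244 309 183.0
227 240 312 180.0
235 239 314 170.0
243 238 314 156.0
251 249 310 142.0
259 244 314 133.0
267 245 316 125.0
275 237 312 120.0
283 242 320 119.0
```

arm_command(
  xyz=[
    [0.02,0.4,-0.02],
    [0,0.3,0],
    [0,0.18,0],
    [0,0.06,0],
    [0,0,0],
    [0,0,0],
    [0,0,0],
    [0,0,0],
    [0,0,0],
  ],
  rotation=[
    [0,0,0],
    [0,0,0],
    [0,0,0],
    [0,0,0],
    [0,0,0],
    [0,0,0],
    [0,0,0],
    [0,0,0],
    [0,0,0],
  ],
  fingers=[28,28,28,28,28,28,55,55,55],
)

```text
time_s: 12.48
tool_pos: [485.2, 90.1, 96.2]
eef_rot: [-0.0, -0.707, 0.707, 0.0]
force: [1.1, 0.3, 0.1]
opening: 55.0
```

```bash
python3 nav.py 400 356 240 90
```

```text
t 12.47 p [485.2  90.1  96.2] open 55.0 F [1.1 0.3 0.1]
axes x,y,z [[-1.0, 0.0, -0.0], [0.0, -0.0, -1.0], [-0.0, -1.0, 0.0]]
shift now-frame [ 1.707 -2.877 -5.318] shift target-frame [ 1.705 -2.875 -5.319] rot [-0.002 -0.005 -0.003]
```

arm_command(
  xyz=[
    [0,-0.6,0],
    [0,-0.9,0],
    [0,-0.9,-0.2],
    [0.2,-0.5,-0.7],
    [0.3,0,-0.9],
    [0.3,0,-0.9],
    [0.3,0,-0.9],
    [0.3,0,-0.9],
    [0.3,0,-0.7],
    [0,0,-0.1],
    [0,0,0],
    [0,0,0],
  ],
  rotation=[
    [0,0,0],
    [0,0,0],
    [0,0,0],
    [0,0,0],
    [0,0,0],
    [0,0,0],
    [0,0,0],
    [0,0,0],
    [0,0,0],
    [0,0,0],
    [0,0,0],
    [0,0,0],
  ],
  fingers=[55,55,55,50,50,45,45,45,45,45,45,45],
)

```text
time_s: 13.98
tool_pos: [401.1, 353.6, 241.0]
eef_rot: [-0.001, -0.707, 0.708, 0.001]
force: [-0.6, -0.6, -0.5]
opening: 44.8
```

```bash
python3 - <<'E'
from h import *
grab('wrist','w5');grab('top','top2')
a=cv2.imread('pics/w5.png');b=cv2.resize(cv2.imread('pics/top2.png')[160:300,90:360],(560,290));cv2.imwrite('pics/v5.png',cv2.resize(np.vstack([a,b]),(460,583)))
E
python3 nav.py
```

```text
t 14.07 p [401.  353.9 241.2] open 44.9 F [-0.9 -0.8  0.8]
axes x,y,z [[-1.0, 0.003, -0.0], [0.0, -0.001, -1.0], [-0.003, -1.0, 0.001]]
```

View pics/v5.png

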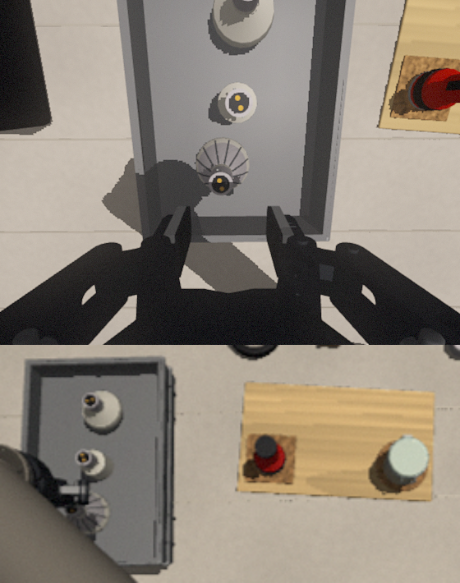

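The wrist view shows the flat (finned) bulb cap at full-size pixel (268,222) and the tube cap at (290,125). In the top view, the torch and jar look centred on their mats.

```bash
python3 - <<'E'
from mats import *
t='w5';P=cloud(t);v,u=np.mgrid[:420,:560]
for n,(a,b,c,e,z) in dict(flat=(235,165,310,250,146),tube=(260,90,320,155,154)).items():
    m=best((u>a)&(u<c)&(v>b)&(v<e)&(abs(P[...,2]-z)<9));o=outl(t,m,z);el=cv2.fitEllipse(o);print(n,np.round(el[0],1),np.round(el[1],1),np.round(np.median(P[m>0],0),1))
t='top2';P=cloud(t)
for n,(a,b,c,e,z) in dict(torch=(230,190,275,240,128),jar=(300,195,350,255,104)).items():
    m=best((u>a)&(u<c)&(v>b)&(v<e)&(abs(P[...,2]-z)<9));o=outl(t,m,z);el=cv2.fitEllipse(o);print(n,np.round(el[0],1),np.round(el[1],1),np.round(np.median(P[m>0],0),1))
E
```

```text
flat [400.1 359.8] [21.2 23.5] [399.9 359.8 145.3]
tube [468.7 344.5] [21.  21.8] [468.9 344.5 153.4]
torch [484.3  94.2] [30.6 32. ] [484.4  94.4 129.4]
jar [ 468.5 -113.8] [58.2 61.8] [ 468.7 -113.7  104.1]
```

arm_command(
  xyz=[
    [0.02,0,-0.12],
    [0,0.6,0],
    [0,0.7,0],
    [0,0.6,0],
    [0,0.3,0],
    [0,0,0],
    [0,0,0],
    [0,0,0],
    [0,0,0],
    [0,0,0],
  ],
  rotation=[
    [0,0,0],
    [0,0,0],
    [0,0,0],
    [0,0,0],
    [0,0,0],
    [0,0,0],
    [0,0,0],
    [0,0,0],
    [0,0,0],
    [0,0,0],
  ],
  fingers=[45,45,45,45,45,45,18,18,18,18],
  force=30,
)

```text
time_s: 15.32
tool_pos: [399.8, 361.8, 132.4]
eef_rot: [0.001, 0.708, -0.707, 0.0]
force: [-0.5, -0.5, 5.7]
opening: 20.7
```

```bash
python3 nav.py 478 -14 227 90
```

```text
t 15.32 p [399.8 361.8 132.4] open 20.7 F [-0.5 -0.5  5.7]
axes x,y,z [[-1.0, 0.0, -0.002], [0.002, 0.001, -1.0], [-0.0, -1.0, -0.001]]
shift now-frame [-1.57  -1.899  7.514] shift target-frame [-1.564 -1.893  7.517] rot [ 0.012 -0.004 -0.017]
```

arm_command(
  xyz=[
    [0,-0.5,0],
    [0,-0.7,0],
    [0,-0.7,0.2],
    [-0.1,0,0.6],
    [-0.2,0,0.9],
    [-0.2,0,1],
    [-0.2,0,1],
    [-0.2,0,1],
    [-0.2,0,1],
    [-0.2,0,0.9],
    [-0.2,0,0.6],
    [-0.2,0.2,0.3],
    [-0.06,0.6,0.02],
    [0,0.8,0],
    [0,0.8,0],
    [0,0.3,0],
    [0,0,0],
    [0,0,0],
  ],
  rotation=[
    [0,0,0],
    [0,0,0],
    [0,0,0],
    [0,0,0],
    [0,0,0],
    [0,0,0],
    [0,0,0],
    [0,0,0],
    [0,0,0],
    [0,0,0],
    [0,0,0],
    [0,0,0],
    [0,0,0],
    [0,0,0],
    [0,0,0],
    [0,0,0],
    [0,0,0],
    [0,0,0],
  ],
  fingers=[18,18,18,18,18,18,18,18,18,18,18,18,18,18,18,18,18,18],
)

```text
time_s: 17.58
tool_pos: [488.4, -14.5, 92.6]
eef_rot: [0.001, 0.707, -0.707, 0.001]
force: [0.6, 0.2, -1.4]
opening: 21.2
```

```bash
python3 nav.py 478 -14 77.4 90
```

```text
t 17.57 p [488.4 -14.5  92.6] open 21.2 F [ 0.6  0.2 -1.4]
axes x,y,z [[-1.0, -0.0, -0.003], [0.003, 0.0, -1.0], [0.0, -1.0, -0.0]]
shift now-frame [ 0.208  0.302 -0.009] shift target-frame [ 0.207  0.303 -0.009] rot [ 0.001  0.001 -0.026]
```

arm_command(
  xyz=[
    [0.21,0,-0.01],
    [0,0.15,0],
    [0,0.1,0],
    [0,0.05,0],
    [0,0,0],
    [0,0,0],
    [0,0,0],
  ],
  rotation=[
    [0,0,0],
    [0,0,0],
    [0,0,0],
    [0,0,0],
    [0,0,0],
    [0,0,0],
    [0,0,0],
  ],
  fingers=[18,18,18,18,18,18,18],
)

```text
time_s: 18.45
tool_pos: [476.6, -14.8, 77.1]
eef_rot: [-0.0, -0.707, 0.707, 0.001]
force: [-2.7, -1.3, 8.0]
opening: 21.0
```

```bash
python3 nav.py 478 -14 77.4 90
```

```text
t 18.45 p [476.6 -14.8  77.1] open 21.0 F [-2.7 -1.3  8. ]
axes x,y,z [[-1.0, 0.001, 0.001], [-0.001, -0.001, -1.0], [-0.001, -1.0, 0.001]]
shift now-frame [-0.028 -0.005 -0.016] shift target-frame [-0.028 -0.005 -0.016] rot [-0.007 -0.009  0.005]
```

arm_command(
  xyz=[
    [0,0,0],
    [0,0,0],
    [0,-0.5,0],
    [0,-0.8,0],
    [0,-0.9,0],
    [0,-0.8,-0.3],
    [0,-0.2,-0.8],
    [0,0,-1],
    [0,0,-1],
    [0,0,-1],
    [0,0,-1],
    [0.16,0,-1],
    [0,0,-0.8],
    [0,0,-0.3],
    [0,0,0],
    [0,0,0],
  ],
  rotation=[
    [0,0,0],
    [0,0,0],
    [0,0,0],
    [0,0,0],
    [0,0,0],
    [0,0,0],
    [0,0,0],
    [0,0,0],
    [0,0,0],
    [0,0,0],
    [0,0,0],
    [0,0,0],
    [0,0,0],
    [0,0,0],
    [0,0,0],
    [0,0,0],
  ],
  fingers=[42,42,42,42,42,42,42,42,42,42,42,42,42,42,42,42],
)

```text
time_s: 20.45
tool_pos: [469.4, 343.5, 235.9]
eef_rot: [-0.001, -0.706, 0.708, 0.001]
force: [-0.8, -1.1, 0.3]
opening: 41.9
```

```bash
python3 - <<'E'
from mats import *
grab('top','top3');grab('wrist','w6')
v,u=np.mgrid[:420,:560]
for t,D in dict(top3=dict(flat=(260,195,310,250,91),torch=(230,190,275,240,128),jar=(300,195,350,255,104)),w6=dict(tube=(240,165,320,260,154))).items():
  P=cloud(t)
  for n,(a,b,c,e,z) in D.items():
    m=best((u>a)&(u<c)&(v>b)&(v<e)&(abs(P[...,2]-z)<9));o=outl(t,m,z);el=cv2.fitEllipse(o);print(n,np.round(el[0],1),np.round(el[1],1),np.round(np.median(P[m>0],0),1))
E
python3 nav.py 468.7 344.5 137 90
```

```text
flat [474.9 -12. ] [20.5 21. ] [475.8 -12.   91.2]
torch [484.2  94.2] [30.5 32.4] [484.2  94.5 128.9]
jar [ 468.5 -114.1] [58.4 61.8] [ 468.7 -113.9  104.2]
tube [470.2 344.5] [21.1 23.5] [470.2 344.5 153.3]
t 20.55 p [469.4 343.7 236.2] open 42.1 F [0.2 1.3 0.9]
axes x,y,z [[-1.0, 0.003, -0.0], [0.0, -0.001, -1.0], [-0.003, -1.0, 0.001]]
shift now-frame [ 0.015  1.984 -0.019] shift target-frame [ 0.014  1.984 -0.016] rot [-0.013 -0.03  -0.003]
```

arm_command(
  xyz=[
    [0,0.6,-0.02],
    [0,0.7,0],
    [0,0.5,0],
    [0,0.18,0],
    [0,0,0],
    [0,0,0],
    [0,0,0],
    [0,0,0],
    [0,0,0],
  ],
  rotation=[
    [0,0,0],
    [0,0,0],
    [0,0,0],
    [0,0,0],
    [0,0,0],
    [0,0,0],
    [0,0,0],
    [0,0,0],
    [0,0,0],
  ],
  fingers=[42,42,42,42,42,18,18,18,18],
)

```text
time_s: 21.68
tool_pos: [469.4, 347.2, 138.5]
eef_rot: [0.001, 0.707, -0.707, 0.001]
force: [-0.8, -0.7, 6.3]
opening: 21.4
```

```bash
python3 nav.py 566.6 -21.5 232 90
```

```text
t 21.68 p [469.4 347.2 138.5] open 21.4 F [-0.8 -0.7  6.3]
axes x,y,z [[-1.0, 0.0, -0.002], [0.002, 0.001, -1.0], [-0.0, -1.0, -0.001]]
shift now-frame [-1.95  -1.873  7.371] shift target-frame [-1.943 -1.87   7.374] rot [ 0.009 -0.004 -0.019]
```

arm_command(
  xyz=[
    [0,-0.5,0],
    [0,-0.7,0],
    [0,-0.7,0.2],
    [-0.2,0,0.6],
    [-0.2,0,0.9],
    [-0.2,0,1],
    [-0.2,0,1],
    [-0.2,0,1],
    [-0.2,0,1],
    [-0.2,0,0.9],
    [-0.2,0,0.5],
    [-0.2,0.1,0.27],
    [-0.34,0.5,0],
    [0,0.8,0],
    [0,0.8,0],
    [0,0.5,0],
    [0,0,0],
    [0,0,0],
  ],
  rotation=[
    [0,0,0],
    [0,0,0],
    [0,0,0],
    [0,0,0],
    [0,0,0],
    [0,0,0],
    [0,0,0],
    [0,0,0],
    [0,0,0],
    [0,0,0],
    [0,0,0],
    [0,0,0],
    [0,0,0],
    [0,0,0],
    [0,0,0],
    [0,0,0],
    [0,0,0],
    [0,0,0],
  ],
  fingers=[18,18,18,18,18,18,18,18,18,18,18,18,18,18,18,18,18,18],
)

```text
time_s: 23.92
tool_pos: [576.4, -21.0, 98.1]
eef_rot: [0.0, 0.707, -0.707, 0.001]
force: [-0.4, 0.5, -0.1]
opening: 21.1
```

```bash
python3 nav.py 566.6 -21.5 83.5 90
```

```text
t 23.93 p [576.4 -21.   98.1] open 21.1 F [-0.4  0.5 -0.1]
axes x,y,z [[-1.0, -0.001, -0.002], [0.002, 0.0, -1.0], [0.001, -1.0, -0.0]]
shift now-frame [0.197 0.293 0.009] shift target-frame [0.197 0.293 0.01 ] rot [ 0.003  0.007 -0.015]
```

arm_command(
  xyz=[
    [0.19,0,0.01],
    [0,0.15,0],
    [0,0.1,0],
    [0,0.04,0],
    [0,0,0],
    [0,0,0],
  ],
  rotation=[
    [0,0,0],
    [0,0,0],
    [0,0,0],
    [0,0,0],
    [0,0,0],
    [0,0,0],
  ],
  fingers=[18,18,18,18,18,18],
)

```text
time_s: 24.68
tool_pos: [566.1, -22.4, 83.6]
eef_rot: [-0.0, -0.707, 0.707, 0.0]
force: [-2.8, 0.0, 6.2]
opening: 21.3
```

```bash
python3 nav.py 566.6 -21.5 83.5 90
```

```text
t 24.68 p [566.1 -22.4  83.6] open 21.3 F [-2.8  0.   6.2]
axes x,y,z [[-1.0, 0.001, 0.0], [-0.0, -0.0, -1.0], [-0.001, -1.0, 0.0]]
shift now-frame [-0.009  0.001 -0.019] shift target-frame [-0.009  0.001 -0.019] rot [-0.003 -0.005  0.002]
```

arm_command(
  xyz=[
    [0,0,0],
    [0,0,0],
    [0,-0.5,0],
    [0,-0.8,0],
    [0,-0.7,0],
    [-0.6,-0.1,0],
    [-0.8,0,-0.2],
    [-0.8,0,0],
    [-0.4,0,0],
    [0,0,0],
    [0,0,0],
  ],
  rotation=[
    [0,0,0],
    [0,0,0],
    [0,0,0],
    [0,0,0],
    [0,0,0],
    [0,0,0],
    [0,0,0],
    [0,0,0],
    [0,0,0],
    [0,0,0],
    [0,0,0],
  ],
  fingers=[42,42,42,42,42,50,55,55,55,55,55],
)

```text
time_s: 26.05
tool_pos: [695.1, -12.4, 187.3]
eef_rot: [0.0, -0.707, 0.707, 0.001]
force: [-0.1, 0.6, -0.1]
opening: 55.3
```

```bash
python3 - <<'E'
from mats import *
grab('top','top4');grab('wrist','w7');grab('scene','scene1')
v,u=np.mgrid[:420,:560]
for t,D in dict(w7=dict(carton=(180,130,380,300,22))).items():
  P=cloud(t)
  for n,(a,b,c,e,z) in D.items():
    m=best((u>a)&(u<c)&(v>b)&(v<e)&(abs(P[...,2]-z)<7));o=outl(t,m,z);print(n,m.sum(),cv2.minAreaRect(o),np.round(np.median(P[m>0],0),1))
a=cv2.imread('pics/w7.png');b=cv2.resize(cv2.imread('pics/top4.png')[130:270,215:365],(450,420));cv2.imwrite('pics/v7.png',cv2.resize(np.hstack([a,b]),(800,333)))
E
python3 nav.py
```

```text
carton 1996 ((698.5684204101562, -9.090892791748047), (35.79349899291992, 50.74356460571289), 88.85279083251953) [699.6  -8.4  22.5]
t 26.2 p [695.3 -12.4 188. ] open 54.7 F [-1.2 -0.4  0.6]
axes x,y,z [[-1.0, 0.0, 0.0], [-0.0, -0.0, -1.0], [-0.0, -1.0, 0.0]]
```

View pics/v7.png

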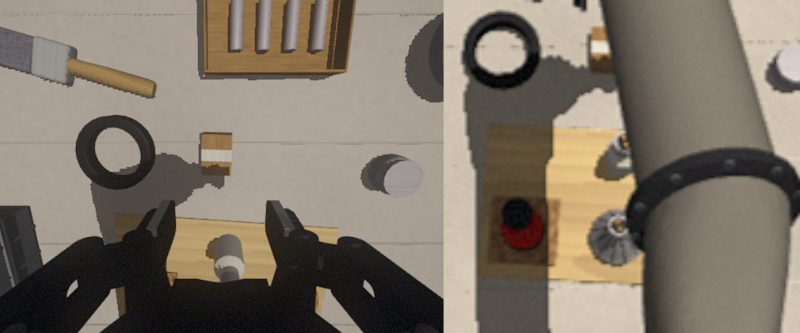

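The wrist view shows the carton at about (271,193) full-size, lying free. The tube stands behind the flat bulb on the board.

arm_command(
  xyz=[
    [-0.07,0.6,-0.07],
    [0,0.8,0],
    [0,0.8,0],
    [0,0.6,0],
    [0,0.35,0],
    [0,0.12,0],
    [0,0,0],
    [0,0,0],
    [0,0,0],
    [0,0,0],
    [0,0,0],
  ],
  rotation=[
    [0,0,0],
    [0,0,0],
    [0,0,0],
    [0,0,0],
    [0,0,0],
    [0,0,0],
    [0,0,0],
    [0,0,0],
    [0,0,0],
    [0,0,0],
    [0,0,0],
  ],
  fingers=[55,55,55,55,55,55,55,32,32,32,32],
  force=25,
)

```text
time_s: 27.58
tool_pos: [700.9, -8.8, 26.0]
eef_rot: [-0.001, -0.707, 0.707, -0.001]
force: [0.1, 0.1, 6.0]
opening: 35.4
```

```bash
python3 nav.py 470.5 -118.5 220 90
```

```text
t 27.57 p [700.9  -8.8  26. ] open 35.4 F [0.1 0.1 6. ]
axes x,y,z [[-1.0, 0.0, -0.003], [0.003, -0.0, -1.0], [-0.0, -1.0, 0.0]]
shift now-frame [ 4.595 -3.893  2.196] shift target-frame [ 4.607 -3.879  2.194] rot [-0.    -0.004 -0.028]
```

arm_command(
  xyz=[
    [0,-0.4,0],
    [0,-0.8,0],
    [0,-0.9,0],
    [0,-0.9,0],
    [0.3,-0.1,0],
    [0.6,0,0.31],
    [0.6,0,0.31],
    [0.6,0,0.31],
    [0.6,0,0.31],
    [0.6,0,0.31],
    [0.6,0,0.31],
    [0.6,0,0.32],
    [0.07,0,0],
    [0,0,0],
    [0,0,0],
  ],
  rotation=[
    [0,0,0],
    [0,0,0],
    [0,0,0],
    [0,0,0],
    [0,0,0],
    [0,0,0],
    [0,0,0],
    [0,0,0],
    [0,0,0],
    [0,0,0],
    [0,0,0],
    [0,0,0],
    [0,0,0],
    [0,0,0],
    [0,0,0],
  ],
  fingers=[32,32,32,32,32,32,32,32,32,32,32,32,32,32,32],
)

```text
time_s: 29.45
tool_pos: [471.8, -116.9, 179.4]
eef_rot: [-0.0, 0.707, -0.707, 0.001]
force: [0.4, -0.2, -1.3]
opening: 35.4
```

```bash
python3 nav.py 472.5 -117.8 130.5 90; python3 - <<'E'
from circ import *
grab('wrist','w8')
p,d,K,T=load('w8');P=cloud('w8');v,u=np.mgrid[:420,:560]
m=best((abs(P[...,2]-104)<5)&(u>150)&(u<420)&(v>150));o=outl('w8',m,104);print(m.sum(),cv2.boundingRect(m))
# known-radius fit on the lid's far half
far=o[o[:,0]>o[:,0].max()-22]
f=least_squares(lambda c:np.hypot(*(far-c).T)-30,[470,-118],loss='soft_l1');print('lid',f.x,abs(f.fun).mean(),len(far))
E
```

```text
t 29.45 p [ 471.8 -116.9  179.4] open 35.4 F [ 0.4 -0.2 -1.3]
axes x,y,z [[-1.0, -0.001, -0.001], [0.001, 0.0, -1.0], [0.001, -1.0, -0.0]]
shift now-frame [-0.013  0.977  0.017] shift target-frame [-0.013  0.977  0.017] rot [ 0.003  0.012 -0.006]
1997 (236, 184, 88, 64)
lid [ 469.1349526  -118.55903988] 1.3878833195605813 101
```

View pics/w8.png

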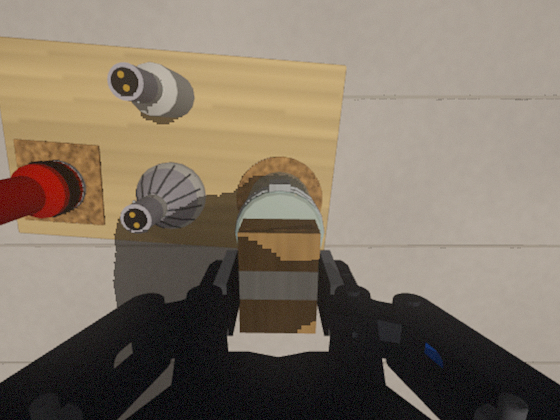

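The carton is held over the lid and lined up with it (lid columns 236–323, carton 238–321). Both bulbs stand cap up.

arm_command(
  xyz=[
    [0,0.4,0.02],
    [0,0.3,0],
    [0,0.17,0],
    [0,0.07,0],
    [0,0.03,0],
    [0,0,0],
    [0,0,0],
  ],
  rotation=[
    [0,0,0],
    [0,0,0],
    [0,0,0],
    [0,0,0],
    [0,0,0],
    [0,0,0],
    [0,0,0],
  ],
  fingers=[32,32,32,32,32,32,32],
)

```text
time_s: 30.38
tool_pos: [471.3, -118.9, 131.2]
eef_rot: [-0.0, -0.707, 0.707, -0.0]
force: [0.8, -0.4, 0.0]
opening: 35.8
```

```bash
python3 nav.py 472.5 -118 130.3 90
```

```text
t 30.38 p [ 471.3 -118.9  131.2] open 35.8 F [ 0.8 -0.4  0. ]
axes x,y,z [[-1.0, 0.0, -0.001], [0.001, -0.0, -1.0], [-0.0, -1.0, 0.0]]
shift now-frame [-0.024  0.018 -0.017] shift target-frame [-0.024  0.018 -0.017] rot [-0.003 -0.004 -0.008]
```

arm_command(
  xyz=[
    [0,0.02,0],
    [0,0,0],
    [0,0,0],
    [0,0,0],
    [0,-0.4,0],
    [0,-0.8,0],
    [0,-0.9,0],
    [0,-0.5,0.5],
    [0,0,0.9],
    [0,0,1],
    [0,0,1],
    [0,0,1],
    [0,0,0],
    [0,0,0],
  ],
  rotation=[
    [0,0,0],
    [0,0,0],
    [0,0,0],
    [0,0,0],
    [0,0,0],
    [0,0,0],
    [0,0,0],
    [0,0,0],
    [0,0,0],
    [0,0,0],
    [0,0,0],
    [0,0,0],
    [0,0,0],
    [0,0,0],
  ],
  fingers=[32,32,52,52,55,55,55,55,55,55,55,55,55,55],
)

```text
time_s: 32.12
tool_pos: [471.1, -337.9, 259.5]
eef_rot: [-0.0, 0.708, -0.707, -0.0]
force: [-0.7, 0.8, 0.6]
opening: 54.9
```

```bash
python3 - <<'E'
from mats import *
grab('top','top5');grab('scene','scene5')
v,u=np.mgrid[:420,:560];t='top5';P=cloud(t)
for n,(a,b,c,e,z) in dict(flat=(262,200,305,250,91),tube=(262,160,310,205,99),torch=(230,190,275,240,128),lid=(300,195,350,255,104),carton=(300,190,350,255,126),pear=(132,182,168,214,152)).items():
    m=best((u>a)&(u<c)&(v>b)&(v<e)&(abs(P[...,2]-z)<9));o=outl(t,m,z);el=cv2.minAreaRect(o);print(n,np.round(el[0],1),np.round(el[1],1),np.round(np.median(P[m>0],0),1))
r=lambda i,a,b,c,d:cv2.resize(i[b:d,a:c],(400,300),interpolation=cv2.INTER_CUBIC)
T=cv2.imread('pics/top5.png');S=cv2.imread('pics/scene5.png')
cv2.imwrite('pics/v9.png',np.vstack([np.hstack([r(T,215,160,375,280),r(S,160,140,360,290)]),np.hstack([r(T,0,0,560,420),r(S,0,0,560,420)])]))
E
```

```text
flat [476.1 -12. ] [20.3 20.6] [475.  -12.   90.1]
tube [565.5 -19.2] [20.5 21.1] [565.1 -19.3  98.2]
torch [484.6  94.5] [29.5 30.1] [484.2  94.3 129.2]
lid [ 459.7 -102.3] [60.6 31. ] [459.7 -95.  103.5]
carton [ 468.2 -115.5] [37.3 50. ] [ 468.5 -114.9  126.2]
pear [551.3 341.6] [23.3 20.3] [551.3 341.2 152.1]
```

View pics/v9.png

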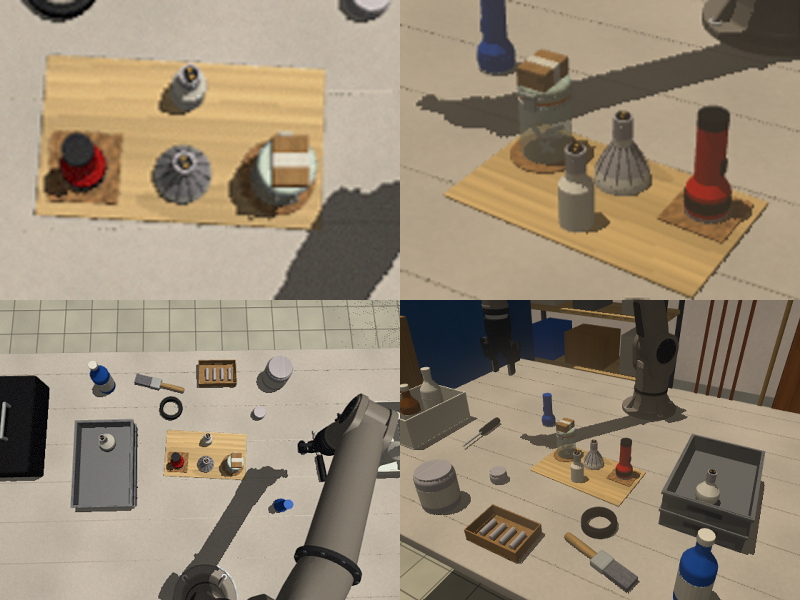

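The final views show everything in place and the pear bulb where it was. Handing in.

```bash
python3 -c "
from station import bot
print(bot.finish_job())"
```

```text
the job is handed in; nothing more can be done
None
```

The kit is laid out as asked and in the order asked, and the job was handed in at about 32 s on the clock (limit 134 s). The hand-in gives no verdict, so the results below are my own last top-camera checks, taken with the gripper clear of everything:

| Item | Result |
|---|---|
| Jar | upright, about 1 mm from the round mat's middle |
| Torch | about 1 mm from the square mat's middle |
| Flat-faced bulb | cap up, about 2 mm from midway between the mats |
| Tube bulb | cap up, 90 mm behind the flat bulb, square to the row within about 0.5° |
| Carton | flat on the lid, about 1 mm off its middle |
| Pear bulb | unmoved within measurement (about 0.7 mm) |
| Blue torch | not touched |

- **Disagreement between cameras:** the top camera and the robot's frame differ by about 2 mm in x and 2–6 mm in y. I therefore placed by wrist-camera and relative measurements, and compared results only within one camera.
- **Unusable reading:** the final fit of the jar lid failed because the carton covered it. The jar figure comes from the earlier top views.

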